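# Clamp the dark green test tile with its cam

## Robot

A 6-joint arm with a two-finger parallel gripper is mounted at the origin on a cart in front of the work surface, level with it; the furniture and walls round the work are solid. World frame = base frame: x ahead of the robot, y to its left, z up, the work surface at z = 0. Lengths are in mm, angles in rad, forces in N, time in s.
With the tool pointing down it reaches from about 300 to 775 mm from the base axis. Payload 14.6 kg.
Tool frame: the origin (TCP) lies at the very end of the fingers, on their centre line; the grasp point (between the pads) lies 19 mm behind it; z points along the fingers, y is the line along which they close (so a half turn about z gives the same grasp; the last joint's range is limited). The gripper opens to 94 mm and grips with 3 to 60 N. Pads are 16 mm wide; open, the fingers measure 119 mm over their backs; the gripper's body (75 mm by 177 mm) begins 78 mm behind the grasp point.
Start: joints at [1.149, 0.3, 1.521, -0, 1.321, -0.067], TCP at [191.068, 515.735, 205.446] pointing down, gripper open.
Joint ranges: [-3.03, 3.03], [-0.79, 2.21], [0.23, 2.52], [-1.04, 4.18], [0, 3.07], [-2.55, 2.55]. Speed limits (rad/s): [2.22, 2.22, 2.57, 3.14, 3.14, 3.14].

## Interface

Orientations are given as [roll, pitch, yaw] about the fixed x, y, z axes, in that order (R = Rz(yaw) Ry(pitch) Rx(roll)).
In Python, from cell import manip gives the robot as it stands.
- The arm moves only by the tool servo_tool, never from a script. Its argument "motion" is a list that holds one entry, the list of rows, each a list of 7 numbers: the shift along the world's x, y, z as a fraction of full scale, then the turn, a rotation vector about the world's x, y, z as a fraction of full scale, then the closure, from 0 (fully open) to 1 (shut). In form: [[[x, y, z, rx, ry, rz, gripper], ...]]. A call has 1 to 10 rows; each row is the pose to reach, as a shift and turn from the pose commanded when the call began, turning the shorter way round; what a row does not reach only later rows make up. Full scale, the value 1, is 0.5 m for a shift and pi rad for a turn. A row lasts 1/10 s, in which the tool goes at most 50 mm and 8.59 degrees, less where a joint would pass 70% of its speed; a pose out of reach is approached as far as the arm can. A call with a number of a shift or a turn outside -1 to 1 is refused whole. A call with a gripper value outside its range is refused whole. The fingers move at their own pace and stop on an object; "newtons" is the grip in N (left out, the last holds). Time passes only in rows, so rows that repeat a pose let the fingers close. It gives the time, the measured TCP pose, the force, the opening and the grip force at its end, in the units of the state.
- manip.read_state(): the state, without advancing time (a new reading comes with each control period).
- manip.camera(name): name is "scene" or "top"; returns a dict with "frame" (384x512x3 uint8, red, green, blue), "range_z" (384x512 float32, mm along the optical axis (not along the pixel's ray), 0 where there is no reading), "vfov" (degrees; the focal length in pixels is half the picture's height over the tangent of half this angle, whatever the lens; pixels are square), "cx", "cy" (the principal point, pixels), "cam_to_world" (4x4, takes a point from camera to world coordinates). Camera axes: x right, y down, z forward; pixel columns grow to the right and rows downward; lengths in mm; the calibration is good to about 2 mm. A picture is of the moment at which its call begins.
- manip.sign_off(): hands the job in; it is judged then, once.
The state is a dict: "clock": time; "joints": joint angles; "qd": joint speeds; "effort": joint torques, N m; "eef_pos": TCP position; "eef_rot": TCP orientation; "wrist_force": force on the tool from outside, world axes, zero at the start; "moment": the same for the moment, N m; "finger_gap": finger opening in mm; "finger_force": force on a finger pad.
Only numpy, scipy, OpenCV 4.12 (cv2) and the standard library are available. Lean on these libraries where they do the work, as an engineer would, in place of code of your own. Each camera call takes 0.05 s, during which the arm holds its last target. There are 200 camera calls.

## Task

Two small cam clamps stand on the potter's table, each with a glaze test tile in it. Clamp the dark green tile: turn the knob of its clamp until the high side of the cam points straight at the sprung jaw and the jaw's pad grips the tile, then let go. Leave the other clamp, with the orange tile, as it is.

Things in the scene. Friction and masses are not known exactly. Their poses are not given: they have to be found in the camera images.
- clamp_knob (a point): Grip point of the black bar knob on the cam of the clamp that holds the dark green tile; on the cam's vertical axis, 86 mm above the table. The bar is 56 mm long, 14 mm wide, 30 mm high (top 13 mm above this point), turns with the cam and has a red line on top towards the cam's high side. x axis: along the bar to the high side; z up.
- clamp_cam (a joint): Angle (rad) of that cam, a steel disc under the knob, 26 mm in radius, its centre 12 mm off the axis, red dot on its high side. 0: high side straight at the jaw; grows counterclockwise seen from above. Starts at 1.05 to 1.5, range -1.7 to 1.7, no stop at 0. Friction 0.1 N m: it stays where it is left; the jaw adds up to 0.05 N m.
- clamp_jaw: Brass jaw of that clamp, 40 mm wide, with a grey rubber pad sprung (1500 N/m) before it; slides on a board 152 x 74 x 12 mm. x axis: from cam to tile. Origin at table height under its face to the cam, 32 mm from the cam's axis at rest, 38 mm with the cam's high point on it. A spring (300 N/m) returns it. At rest the pad is 2 to 3 mm short of the tile.
- green_tile: Dark green glaze test tile, 8 mm thick (x), 34 mm wide (y), 58 mm high, standing loose on the clamp's board between the pad and an aluminium fence, 81 mm from the cam's axis, its top 70 mm above the table. Origin: centre of its underside; z up.
- other_pointer (a point): Red-lined end of the bar knob of the other clamp, which is the same but holds an orange tile: 26 mm from that cam's axis, 86 mm above the table. x axis: from that axis along the bar to the high side. To be left alone.

How it is judged (in metres and radians):
At the end, for the whole second after the job is handed in: The high side of the cam points at the jaw within 12 degrees, the pad presses the dark green tile with more than 1.5 N, and the tile stands upright and still in its clamp (value of joint clamp_cam between -0.21 and 0.21 rad and contact force between clamp_jaw and green_tile above 1.5 N and angle between green_tile's own z axis and vertical below 0.15 rad and linear speed of green_tile below 0.01 m/s); the robot touches nothing.
It fails at once if the other clamp's knob is turned by more than 15 mm at its end (distance of other_pointer from where it was at the start of the episode above 0.015 m).
It fails at once if the dark green tile is pulled out of its clamp (distance of green_tile from where it was at the start of the episode above 0.03 m).
It also fails if it takes over 32 s, if anything falls off the work surface, if the arm or the gripper's body presses on something with over 40 N, if the wrist force passes 120 N, or if a joint passes its speed limit or range.

## Working session

There is one attempt and no reset: what is moved stays moved. The work goes in short steps, Python scripts to look and compute and a tool call to move; the robot and the scene stay as the last step left them, time stands still between calls to the robot, and variables do not carry over. Pictures are saved under pics/ and viewed, at most 10 in all, crops included, and the job is handed in when it is done.

Besides the shell and the picture viewer there is one more tool, called after "Request:" as name([rows], argument=value, ...), one row to a line, values as JSON. servo_tool: Moves the arm, as the interface text tells. Its arguments: {"type":"object","properties":{"motion":{"type":"array"},"newtons":{"type":"number"}},"required":["motion"]}

```bash
mkdir -p pics; cat > h.py <<'E'
import numpy as np, cv2
from cell import manip
def cam(n):
    c=manip.camera(n); c['f']=c['frame'].shape[0]/2/np.tan(np.radians(c['vfov'])/2); c['M']=np.array(c['cam_to_world']); return c
def plane(c,u,v,z):
    d=c['M'][:3,:3]@np.array([(u-c['cx'])/c['f'],(v-c['cy'])/c['f'],1]); o=c['M'][:3,3]; return o+d*(z-o[2])/d[2]
def cloud(c):
    Z=c['range_z']; v,u=np.mgrid[:Z.shape[0],:Z.shape[1]]
    P=np.stack([(u-c['cx'])/c['f']*Z,(v-c['cy'])/c['f']*Z,Z],-1); return P@c['M'][:3,:3].T+c['M'][:3,3]
E
python3 - <<'E'
from h import *
s=manip.read_state(); print({k:np.round(s[k],3).tolist() for k in s})
for n in('top','scene'):
    c=cam(n); print(n,c['f'],c['cx'],c['cy'],np.round(c['M'],3).tolist())
    np.save(n+'.npy',c,allow_pickle=True); cv2.imwrite(f'pics/{n}0.png',c['frame'][:,:,::-1])
E
```

```text
{'clock': 0.0, 'joints': [1.149, 0.3, 1.522, 0.0, 1.321, -0.067], 'qd': [-0.0, -0.0, -0.001, 0.0, -0.001, 0.0], 'effort': [0.002, -53.181, -35.275, 0.071, 0.024, -0.0], 'eef_pos': [190.971, 515.502, 204.881], 'eef_rot': [-3.14, -0.0, 2.787], 'wrist_force': [-0.14, 0.519, 0.847], 'moment': [0.003, 0.067, 0.035], 'finger_force': 0.0, 'finger_gap': 93.791}
top 406.19987176989434 259.9562019557006 188.5438613268903 [[0.023, -0.992, 0.127, 385.512], [-0.999, -0.026, -0.024, -117.831], [0.027, -0.126, -0.992, 945.437], [0.0, 0.0, 0.0, 1.0]]
scene 451.68716957694625 249.96167796169004 189.06842122771548 [[0.791, -0.261, 0.553, -13.226], [-0.611, -0.372, 0.699, -723.794], [0.024, -0.891, -0.453, 497.802], [0.0, 0.0, 0.0, 1.0]]
```

View pics/top0.png

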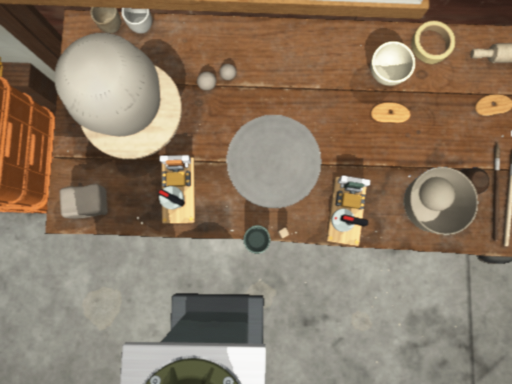

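View pics/scene0.png

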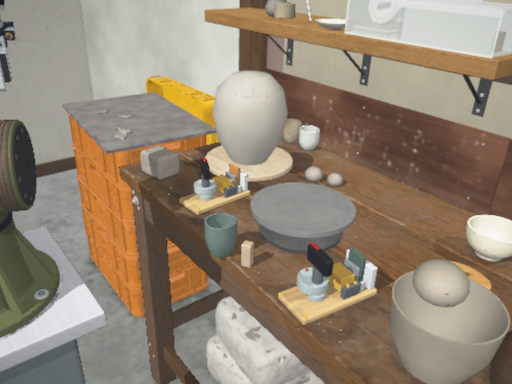

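The top view shows the green tile's clamp around (348,212) and the orange one around (177,190). In the scene view the green tile is at (356,262), with its clamp in front. Next I'll measure the green clamp.

```bash
python3 - <<'E'
from h import *
t=np.load('top.npy',allow_pickle=True).item(); s=np.load('scene.npy',allow_pickle=True).item()
a=cv2.resize(t['frame'][165:255,310:390],None,fx=5,fy=5,interpolation=cv2.INTER_CUBIC)
b=cv2.resize(s['frame'][235:325,270:385],None,fx=3.4,fy=5*.68*1.0,interpolation=cv2.INTER_CUBIC)
h=np.zeros((450,800,3),np.uint8); h[:a.shape[0],:400]=a; h[:b.shape[0],400:400+b.shape[1]]=b[:, :400]
cv2.imwrite('pics/crop0.png',h[:,:,::-1])
P=cloud(t); fr=t['frame'].astype(int); R,G,B=fr[...,0],fr[...,1],fr[...,2]
roi=np.zeros(R.shape,bool); roi[165:255,310:390]=1
def rep(n,m,z):
    v,u=np.nonzero(m&roi); 
    if len(u)==0: print(n,0);return
    Q=np.array([plane(t,x,y,z) for x,y in zip(u,v)])[:,:2].astype(np.float32)
    r=cv2.minAreaRect(Q); print(n,len(u),'px',u.mean().round(1),v.mean().round(1),'mean',Q.mean(0).round(1),'rect',np.round(cv2.boxPoints(r),1).tolist(),np.round(r[1],1),'z',np.round(np.percentile(P[...,2][m&roi],[10,50,90]),1))
red=(R>130)&(G<70)&(B<70)
blk=(R<60)&(G<60)&(B<60)&(P[...,2]>75)
board=(P[...,2]>4)&(P[...,2]<25)
rep('red',red,99); rep('black',blk,99); rep('knob',(P[...,2]>88),99); rep('knob+red',(blk|red)&(P[...,2]>85),99); rep('board',board,12)
rep('clampAll',(P[...,2]>6),12); rep('tile',(P[...,2]>62)&(P[...,2]<76),70)
E
```

```text
red 33 px 348.4 217.9 mean [ 436.6 -325. ] rect [[431.1000061035156, -334.0], [437.6000061035156, -335.3999938964844], [442.0, -316.20001220703125], [435.5, -314.70001220703125]] [19.8  6.6] z [ 98.   99.5 102.5]
black 105 px 357.0 221.3 mean [ 430.1 -343.3] rect [[421.3999938964844, -363.6000061035156], [434.3999938964844, -365.0], [440.6000061035156, -309.79998779296875], [427.6000061035156, -308.29998779296875]] [55.6 13. ] z [ 93.6  98.3 100.4]
knob 208 px 353.3 218.3 mean [ 436.2 -335.4] rect [[366.3999938964844, -404.1000061035156], [534.5999755859375, -414.5], [543.7999877929688, -265.79998779296875], [375.6000061035156, -255.39999389648438]] [149.  168.5] z [ 95.8  98.8 945.4]
knob+red 136 px 355.1 220.4 mean [ 431.7 -339.1] rect [[421.1000061035156, -363.29998779296875], [434.1000061035156, -365.29998779296875], [442.3999938964844, -310.1000061035156], [429.3999938964844, -308.20001220703125]] [55.8 13.1] z [ 95.5  98.6 100.7]
board 933 px 343.9 218.5 mean [ 440.6 -336. ] rect [[376.20001220703125, -434.20001220703125], [554.0999755859375, -443.70001220703125], [563.9000244140625, -260.20001220703125], [386.0, -250.8000030517578]] [183.7 178.2] z [ 8.9 11.8 14.3]
clampAll 2394 px 344.4 207.5 mean [ 466.1 -337.1] rect [[362.0, -427.29998779296875], [546.4000244140625, -446.70001220703125], [566.4000244140625, -256.79998779296875], [382.0, -237.39999389648438]] [190.9 185.4] z [10.9 40.8 71.8]
tile 127 px 338.0 183.6 mean [ 512.9 -309.7] rect [[418.5, -351.0], [506.5, -385.70001220703125], [558.9000244140625, -253.10000610351562], [470.8999938964844, -218.3000030517578]] [142.6  94.6] z [62.5 67.6 71.7]
```

View pics/crop0.png

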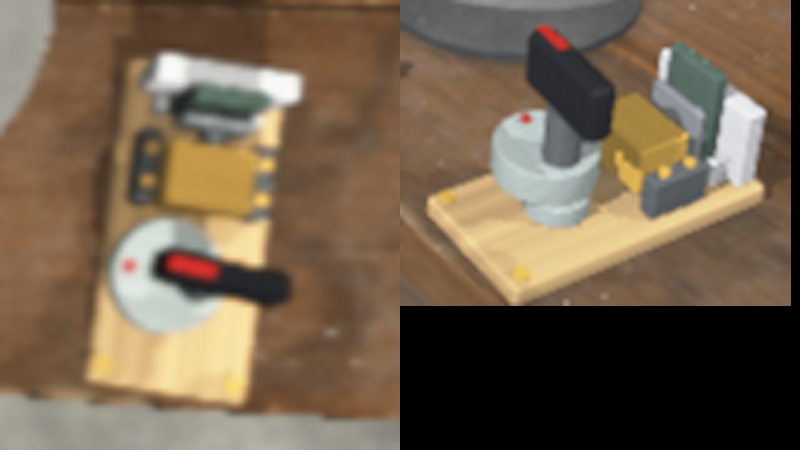

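The crop shows the knob's red line pointing to image left (+y) and the jaw lying up the image (+x), so the cam must turn clockwise. Next is the jaw direction, from the board edges and the tile.

```bash
python3 - <<'E'
from h import *
t=np.load('top.npy',allow_pickle=True).item()
hsv=cv2.cvtColor(t['frame'],cv2.COLOR_RGB2HSV); P=cloud(t)
L=lambda a,b,z: (plane(t,310+a[0]/5-.4,165+a[1]/5-.4,z),plane(t,310+b[0]/5-.4,165+b[1]/5-.4,z))
def ang(n,a,b,z):
    p,q=L(a,b,z); d=q-p; print(n,p.round(1),q.round(1),'len',np.hypot(*d[:2]).round(1),'yaw',np.degrees(np.arctan2(d[1],d[0])).round(1))
ang('rightedge',(245,403),(285,135),12); ang('leftedge',(88,382),(128,62),12); ang('front',(88,382),(245,403),12)
ang('jaw right',(250,215),(258,148),50); ang('jaw left',(160,208),(168,140),50)
ang('tilefront/top',(172,108),(265,115),70)
ang('fencetop',(160,55),(300,75),70)
m=(hsv[...,0]>14)&(hsv[...,0]<26)&(hsv[...,1]>70)&(hsv[...,2]>185)&(abs(P[...,2]-12)<6); m[:165]=0;m[255:]=0;m[:,:310]=0;m[:,390:]=0
v,u=np.nonzero(m); Q=np.array([plane(t,x,y,12)[:2] for x,y in zip(u,v)],np.float32); r=cv2.minAreaRect(Q); print(len(u),r,cv2.boxPoints(r).round(1).tolist())
# cam red dot
R,G,B=[t['frame'][...,i].astype(int) for i in range(3)]
mm=(R-G>50)&(R-B>50); mm[:210]=0;mm[225:]=0;mm[:,:330]=0;mm[:,340:]=0
v,u=np.nonzero(mm); print('dot',u.mean(),v.mean(),np.percentile(P[...,2][mm],50)); z=np.percentile(P[...,2][mm],50); print(plane(t,u.mean(),v.mean(),z))
E
```

```text
rightedge [ 380.  -369.6   12. ] [ 504.3 -389.4   12. ] len 125.8 yaw -9.0
leftedge [ 387.9 -297.3   12. ] [ 536.8 -315.8   12. ] len 150.0 yaw -7.1
front [ 387.9 -297.3   12. ] [ 380.  -369.6   12. ] len 72.7 yaw -96.2
jaw right [ 463.2 -362.3   50. ] [ 493.3 -366.1   50. ] len 30.4 yaw -7.3
jaw left [ 465.3 -322.    50. ] [ 495.8 -325.7   50. ] len 30.8 yaw -6.9
tilefront/top [ 507.5 -322.8   70. ] [ 505.5 -363.8   70. ] len 41.0 yaw -92.8
fencetop [ 530.8 -317.6   70. ] [ 523.6 -379.4   70. ] len 62.2 yaw -96.7
562 ((451.84124755859375, -341.9943542480469), (70.7453384399414, 137.03106689453125), 82.21721649169922) [[379.20001220703125, -367.79998779296875], [514.9000244140625, -386.29998779296875], [524.5, -316.20001220703125], [388.70001220703125, -297.70001220703125]]
dot 335.5 217.5 42.58317935353659
[ 440.30101483 -309.93269558   42.58317935]
```

Request:
servo_tool([
  [[0.4,-0.8,0,0,0,-0.222,0.4],[0.4,-0.8,0,0,0,-0.222,0.4],[0.4,-0.8,0,0,0,-0.222,0.4],[0.4,-0.8,0,0,0,-0.222,0.4],[0.4,-0.8,0,0,0,-0.222,0.4],[0.4,-0.8,0,0,0,-0.222,0.4],[0.4,-0.8,0,0,0,-0.222,0.4],[0.4,-0.8,0,0,0,-0.222,0.4],[0.4,-0.8,0,0,0,-0.222,0.4],[0.4,-0.8,0,0,0,-0.222,0.4]],
], newtons=20)

```text
clock: 1.1
eef_pos: [392.6, 111.7, 205.3]
eef_rot: [-3.141, 0.001, 2.083]
wrist_force: [1.0, 0.4, 0.1]
finger_gap: 56.5
finger_force: 0.0
```

```bash
python3 - <<'E'
from h import *
s=np.load('scene.npy',allow_pickle=True).item(); t=np.load('top.npy',allow_pickle=True).item()
for n,c,b in(('scene',s,(240,282,300,335)),('top',t,(205,232,335,372))):
    P=cloud(c); fr=c['frame'].astype(int); m=(P[...,2]>96)&(P[...,2]<104)&(np.hypot(P[...,0]-432,P[...,1]+337)<40)
    v,u=np.nonzero(m); Q=np.array([plane(c,x,y,99)[:2] for x,y in zip(u,v)],np.float32); print(n,len(u),cv2.minAreaRect(Q),Q.mean(0))
    red=(fr[...,0]-fr[...,1]>70)&(P[...,2]>93)&m; v,u=np.nonzero(red); Q=np.array([plane(c,x,y,99)[:2] for x,y in zip(u,v)],np.float32); print(' red',len(u),cv2.minAreaRect(Q))
E
```

```text
scene 196 ((428.4408874511719, -340.990234375), (57.44847106933594, 15.23493766784668), 78.0604248046875) [ 428.6684  -341.99222]
 red 32 ((436.8551025390625, -323.2776794433594), (19.16474723815918, 5.891865253448486), 76.60543823242188)
top 159 ((433.12847900390625, -338.02099609375), (54.685638427734375, 13.797873497009277), 77.3626480102539) [ 433.06412 -338.77567]
 red 38 ((436.7236633300781, -324.3011474609375), (21.34493637084961, 7.667068004608154), 77.36172485351562)
```

Request:
servo_tool([
  [[0.08,-0.909,-0.1,0,0,-0.234,0.5],[0.08,-0.909,-0.1,0,0,-0.234,0.5],[0.08,-0.909,-0.1,0,0,-0.234,0.5],[0.08,-0.909,-0.1,0,0,-0.234,0.5],[0.08,-0.909,-0.1,0,0,-0.234,0.5],[0.08,-0.909,-0.1,0,0,-0.234,0.5],[0.08,-0.909,-0.1,0,0,-0.234,0.5],[0.08,-0.909,-0.1,0,0,-0.234,0.5],[0.08,-0.909,-0.1,0,0,-0.234,0.5],[0.08,-0.909,-0.1,0,0,-0.234,0.5]],
])

```text
clock: 2.1
eef_pos: [430.7, -341.9, 154.0]
eef_rot: [-3.14, -0.0, 1.351]
wrist_force: [-0.3, 1.6, 0.6]
finger_gap: 47.2
finger_force: 0.0
```

Request:
servo_tool([
  [[0,0,0,0,0,0,0.5],[0,0,0,0,0,0,0.5],[0,0,0,0,0,0,0.5]],
])

```text
clock: 2.4
eef_pos: [431.5, -337.3, 155.8]
eef_rot: [3.141, 0.0, 1.356]
wrist_force: [0.5, -0.3, -0.2]
finger_gap: 47.1
finger_force: 0.0
```

```bash
python3 - <<'E'
from h import *
s=manip.read_state(); print({k:np.round(s[k],3).tolist() for k in ('clock','joints','eef_pos','eef_rot','finger_gap')})
c=cam('scene'); cv2.imwrite('pics/s1.png',cv2.resize(c['frame'][150:340,210:430],None,fx=3,fy=3)[:,:,::-1])
E
```

```text
{'clock': 2.4, 'joints': [-0.73, 0.34, 1.588, 0.0, 1.214, -0.516], 'eef_pos': [431.465, -337.278, 155.845], 'eef_rot': [3.141, 0.0, 1.356], 'finger_gap': 47.121}
```

View pics/s1.png

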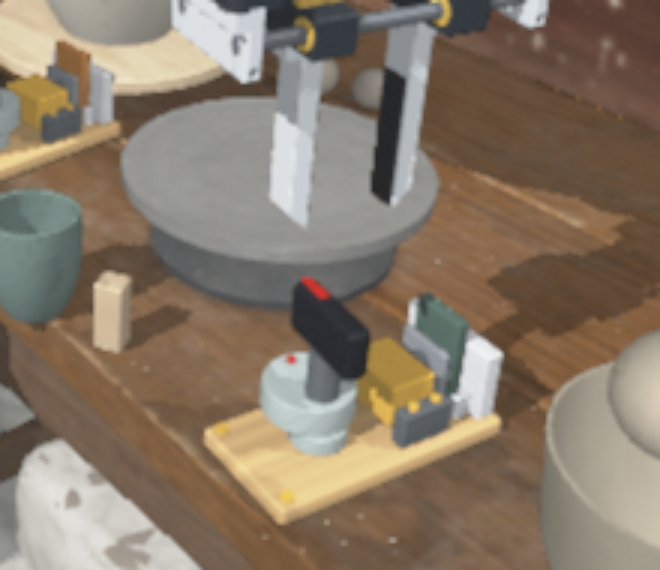

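The fingers straddle the knob, with the tips at about (290,220) and (388,200) in the crop and the knob below at (330,325). Next I descend and close.

Request:
servo_tool([
  [[0,0,-0.06,0,0,0,0.5],[0,0,-0.12,0,0,0,0.5],[0,0,-0.168,0,0,0,0.5],[0,0,-0.168,0,0,0,0.5],[0,0,-0.168,0,0,0,0.5]],
])

```text
clock: 2.95
eef_pos: [431.5, -338.4, 72.4]
eef_rot: [3.141, 0.0, 1.355]
wrist_force: [-0.5, -0.3, 0.5]
finger_gap: 47.0
finger_force: 0.0
```

Request:
servo_tool([
  [[0,0,0,0,0,0,0.75],[0,0,0,0,0,0,0.8],[0,0,0,0,0,0,0.85],[0,0,0,0,0,0,0.9],[0,0,0,0,0,0,0.95],[0,0,0,0,0,0,1],[0,0,0,0,0,0,1]],
], newtons=20)

```text
clock: 3.65
eef_pos: [432.4, -339.2, 71.9]
eef_rot: [3.138, 0.001, 1.354]
wrist_force: [9.0, -1.8, -2.8]
finger_gap: 14.2
finger_force: 20.0
```

Request:
servo_tool([
  [[0.003,0,0,0,0,0,1],[0.003,0,0,0,0,-0.03,1],[0.003,0,0,0,0,-0.06,1],[0.003,0,0,0,0,-0.09,1],[0.003,0,0,0,0,-0.12,1],[0.003,0,0,0,0,-0.15,1],[0.003,0,0,0,0,-0.15,1]],
])

```text
clock: 4.35
eef_pos: [432.4, -339.0, 71.8]
eef_rot: [3.142, 0.0, 0.881]
wrist_force: [-2.9, -0.9, 6.5]
finger_gap: 14.0
finger_force: 20.0
```

Forces are small, so I'll keep turning.

Request:
servo_tool([
  [[0,0,0,0,0,-0.03,1],[0,0,0,0,0,-0.06,1],[0,0,0,0,0,-0.09,1],[0,0,0,0,0,-0.12,1],[0,0,0,0,0,-0.15,1],[0,0,0,0,0,-0.18,1],[0,0,0,0,0,-0.18,1]],
])

```text
clock: 5.05
eef_pos: [432.3, -338.8, 71.9]
eef_rot: [-3.141, 0.001, 0.317]
wrist_force: [-4.9, 0.4, 7.0]
finger_gap: 13.8
finger_force: 20.0
```

Request:
servo_tool([
  [[0,0,0,0,0,-0.03,1],[0,0,0,0,0,-0.06,1],[0,0,0,0,0,-0.09,1],[0,0,0,0,0,-0.12,1],[0,0,0,0,0,-0.14,1],[0,0,0,0,0,-0.141,1],[0,0,0,0,0,-0.141,1],[0,0,0,0,0,-0.141,1]],
])

```text
clock: 5.85
eef_pos: [432.2, -338.6, 71.8]
eef_rot: [-3.141, 0.001, -0.122]
wrist_force: [-5.3, 2.7, 8.0]
finger_gap: 13.7
finger_force: 20.0
```

```bash
python3 - <<'E'
from h import *
s=manip.read_state(); print({k:np.round(s[k],3).tolist() for k in ('clock','joints','eef_pos','eef_rot','wrist_force','moment','finger_gap')})
E
```

```text
{'clock': 5.85, 'joints': [-0.731, 0.445, 1.656, -0.0, 1.042, 0.962], 'eef_pos': [432.22, -338.579, 71.809], 'eef_rot': [-3.141, 0.001, -0.122], 'wrist_force': [-5.325, 2.699, 8.044], 'moment': [0.559, 1.111, 0.094], 'finger_gap': 13.745}
```

Request:
servo_tool([
  [[0,0,0,0,0,0,0.8],[0,0,0,0,0,0,0.65],[0,0,0,0,0,0,0.6],[0,0,0,0,0,0,0.6],[0,0,0,0,0,0,0.6],[0,0,0.06,0,0,0,0.6],[0,0,0.14,0,0,0,0.6],[0,0,0.24,0,0,0,0.6],[0,0,0.24,0,0,0,0.6]],
])

```text
clock: 6.75
eef_pos: [434.3, -340.3, 198.0]
eef_rot: [3.136, -0.008, -0.125]
wrist_force: [0.3, -0.1, -0.1]
finger_gap: 37.7
finger_force: 0.0
```

Request:
servo_tool([
  [[0,0.2,0.04,0,0,0,0.6],[0,0.5,0.04,0,0,0,0.6],[0,0.5,0.04,0,0,0,0.6],[0,0.5,0.04,0,0,0,0.6],[0,0.5,0.04,0,0,0,0.6],[0,0.5,0.04,0,0,0,0.6],[0,0.5,0.04,0,0,0,0.6]],
])

```text
clock: 7.45
eef_pos: [432.7, -88.1, 211.4]
eef_rot: [3.141, -0.0, -0.123]
wrist_force: [0.6, 0.0, 0.3]
finger_gap: 37.7
finger_force: 0.0
```

```bash
python3 - <<'E'
from h import *
t=cam('top'); s=cam('scene')
for n,c in(('scene',s),('top',t)):
    P=cloud(c); fr=c['frame'].astype(int); m=(P[...,2]>96)&(P[...,2]<104)&(np.hypot(P[...,0]-432,P[...,1]+339)<40)
    v,u=np.nonzero(m); Q=np.array([plane(c,x,y,99)[:2] for x,y in zip(u,v)],np.float32)
    if len(Q): print(n,len(u),cv2.minAreaRect(Q))
    red=(fr[...,0]-fr[...,1]>70)&m; v,u=np.nonzero(red); Q=np.array([plane(c,x,y,99)[:2] for x,y in zip(u,v)],np.float32)
    if len(Q): print(' red',len(u),cv2.minAreaRect(Q))
a=cv2.resize(t['frame'][165:255,310:390],None,fx=5,fy=5,interpolation=cv2.INTER_CUBIC)
b=cv2.resize(s['frame'][235:325,270:385],None,fx=3.4,fy=3.4,interpolation=cv2.INTER_CUBIC)
h=np.zeros((450,800,3),np.uint8); h[:,:400]=a; h[:b.shape[0],400:400+b.shape[1]]=b[:,:400]
cv2.imwrite('pics/crop1.png',h[:,:,::-1])
E
```

```text
scene 203 ((429.534912109375, -342.1031494140625), (15.745262145996094, 57.15916061401367), 83.88934326171875)
 red 33 ((448.65240478515625, -340.06475830078125), (6.578042030334473, 19.452199935913086), 81.74751281738281)
top 151 ((433.5317077636719, -337.5982360839844), (13.79292106628418, 53.41770935058594), 83.82274627685547)
 red 33 ((448.751220703125, -341.5447082519531), (7.436915874481201, 19.456085205078125), 81.4815444946289)
```

View pics/crop1.png

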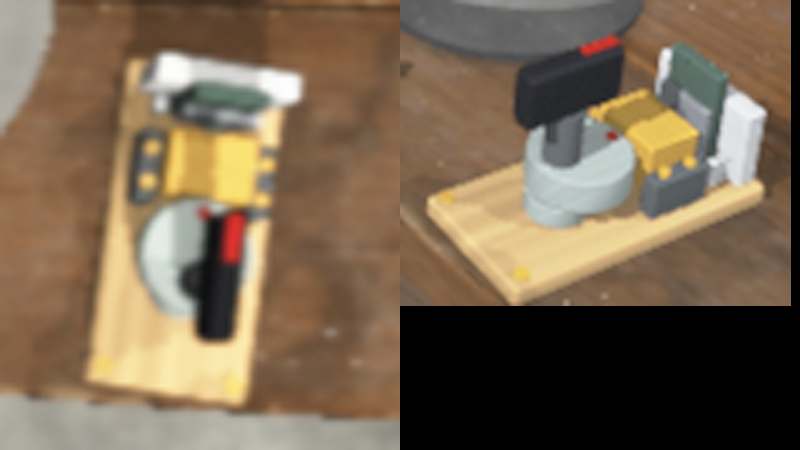

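The red line at (232,235) and the dot now point at the jaw. The bar is at about -6.5° and the jaw axis at about -7.3°, and the pad is against the upright green tile at (695,100). The arm is clear, so I'm handing in.

```bash
python3 -c "
from cell import manip; print(manip.sign_off())"
```

```text
the job is handed in; nothing more can be done
None
```

I turned the dark green tile's cam to within about 2° of the jaw direction by the camera, let go with the pad against the upright tile and the arm clear, and handed the job in at about 7.5 s; the orange clamp was not touched, the pad's grip force was not measured directly, and sign-off returned no verdict.

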